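# Load the vibration tester and start it with the key

## Robot

A 6-joint arm with a two-finger parallel gripper is mounted at the origin on the work surface. World frame = base frame: x ahead of the robot, y to its left, z up, the work surface at z = 0. Lengths are in m, angles in rad, forces in N, time in s.
With the tool pointing down it reaches from about 0.35 to 1 m from the base axis. Payload 7.1 kg.
Tool frame: the origin (TCP) lies at the very end of the fingers, on their centre line; the grasp point (between the pads) lies 19 mm behind it; z points along the fingers, y is the line along which they close (so a half turn about z gives the same grasp; the last joint's range is limited). The gripper opens to 85 mm and grips with 20 to 120 N. Pads are 22 mm wide; open, the fingers measure 114 mm over their backs; the gripper's body (76 mm by 85 mm) begins 54 mm behind the grasp point. The pads swing forward as they close: fully open they stand 13 mm farther back than shut.
Start: joints at [-1.349, 0.423, 1.63, -0, 1.089, -0.019], TCP at [0.149, -0.607, 0.231] pointing down, gripper open.
Joint ranges: [-3, 3], [-0.9, 2.11], [0.09, 2.58], [-1.31, 4.45], [0.11, 2.69], [-2.54, 2.54]. Speed limits (rad/s): [2.39, 2.39, 3.01, 3.14, 3.14, 3.14].

## Interface

Orientations are given as a unit quaternion [w, x, y, z].
In Python, from rig import * gives the robot as it stands. The module is installed in compiled form; this text tells all that it offers. Calls block until the motion is done:
- move_pose(position, orientation): joint-space move of the TCP to a pose.
- move_linear(position, attitude=None, rate=0.15, stop_force=None): straight line of the TCP; attitude=None keeps the orientation; rate is the mean speed in m/s. With stop_force (N) it stops when the force on the tool has changed by that much, and returns True; else False.
- move_joints(angles): joint-space move.
- command_gripper(opening, force=None): opening from 0.0 (shut) to 1.0 (fully open); force is the grip in N (None keeps the last); returns when the fingers have stopped.
- hold(seconds).
- solve_ik(position, orientation): joint angles nearest the present ones, or None.
- grab_frame(name): name is "side" or "top" or "wrist"; returns the picture (480x640x3 uint8, blue, green, red); there is no depth.
- camera_params(name): a dict with "fx", "fy", "cx", "cy" (pixels), "rvec" (rotation vector, rad) and "tvec" (3), from world to camera coordinates, as OpenCV has them; the wrist camera has in their place "mount" (4x4, takes a point from camera to tool coordinates, whose origin is the TCP and whose axes are the flange's). Camera axes: x right, y down, z forward; pixel columns grow to the right and rows downward; lengths in m; the calibration is good to about 2 mm. The wrist camera is an equidistant fisheye: a pixel r from the principal point sees the ray r / f radians off the axis. A picture is of the moment at which its call begins: read the wrist's pose just before it. camera_params takes no time and is no camera call.
A pose or a line that the arm cannot do raises Unreachable and nothing moves.
- job_done(): hands the job in; it is judged then, once.
Readings, each from a call of its own:
- read_clock(): time.
- read_q(): joint angles.
- read_qd(): joint speeds.
- read_joint_efforts(): joint torques, N m.
- read_tool_pos(): TCP position.
- read_tcp_rot(): TCP orientation.
- read_contact_force(): force on the tool from outside, world axes, zero at the start.
- read_wrist_torque(): the same for the moment, N m.
- read_opening(): opening from 0.0 (shut) to 1.0 (fully open).
- read_gripper_force(): force on a finger pad.
Only numpy, scipy, OpenCV 4.12 (cv2) and the standard library are available. Lean on these libraries where they do the work, as an engineer would, in place of code of your own. Each camera call takes 0.05 s, during which the arm holds its last target. There are 200 camera calls.

## Task

Put the slim battery pack on test: lay it gently, flat and ribs up, in the open bay of the vibration tester, slide the guard fully shut over it, then push the isolator lever all the way over. Only then turn the key clockwise as far as start, hold it there for about a second, and let it go so that it springs back to run. Leave the other things on the bench alone.

Things in the scene. Friction and masses are not known exactly. Their poses are not given: they have to be found in the camera images.
- pack_center (a point): Centre (half-way up) of the loose battery pack: a slim black plastic brick, 140 mm long (its x) by 46 mm wide (its y) by 36 mm high (its z, up), about 0.45 kg, with seven cross ribs on top. It lies flat on the bench between the robot and the tester; it is clearly slimmer than the meter (80 mm wide) lying in the same area.
- bay_floor (a point): Centre of the floor of the tester's bay. The tester is a fixed white box, 180 mm (x) by 420 mm (y) by 85 mm high, with 12 mm high guard rails (6 mm above the box top) along its long sides. The half on this frame's +y side holds the bay, open on top: 140 mm (x) by 195 mm (y) inside, floor 30 mm above the bench, rim 55 mm above the floor (rails to 67 mm). The pack must lie lengthwise along this frame's y. x, y follow the tester's sides, z is up.
- guard_grip (a point): Centre of the grip bar on the sliding guard, a clear plate 152 mm by 205 mm on top of the tester (when open it overhangs the closed end by up to 18 mm). The bar is 100 mm along the tester's x, 14 mm thick along y and 14 mm high; it stands on two posts 12 mm wide, 40 mm to either side of the centre, and the plate's top is 32 mm below the bar's centre. Axes as the tester's.
- guard (a joint): Guard position in m: 0 fully open (over the closed half), 0.22 fully shut over the bay (a hard stop). Grows as the guard slides along the +y of bay_floor's frame. Starts between 0 and 0.03. About 2 N to move; stays where left.
- panel: Fixed grey control box, 140 mm (x) by 240 mm (y) by 70 mm high; origin at the centre of its underside, z up. On top, at its +y end, is the isolator lever; 120 mm from it, at the -y end, the key.
- isolator_tip (a point): Centre of the round end (radius 10 mm) of the isolator lever's black handle, which is 20 mm thick over the last 50 mm; the thin stem below is 10 mm thick. The lever's pivot is 90 mm from this point, 85 mm above the bench, at x = 0, y = 60 mm of the control box; two cheeks, 22 mm apart and 80 mm long along the box's x, flank the pivot and reach 90 mm above the bench, and the handle's end rises to about 185 mm above the bench as it passes upright.
- isolator (a joint): Isolator lever angle in rad: 0 leaning 0.5 rad from upright towards the -x of the control box (off), 1.0 leaning 0.5 rad towards its +x (on, hard stop). Starts between 0 and 0.15. About 1.5 N at the handle; stays where left.
- key_grip (a point): Centre of the key's flat black bow, on the vertical axis about which it turns, 108 mm above the bench at x = 0, y = -60 mm of the control box. The bow is upright, 60 mm long (its x), 10 mm thick (its y) and 36 mm high, with a steel neck below, its lower edge 20 mm above the box top. This frame turns with the key; at run its axes are those of the control box.
- key (a joint): Key angle in rad: 0 at run (rest), growing clockwise seen from above; start is reached at 0.9 and the hard stop is at 1.1. A spring drives it back to run, 0.2 N m at the stop.
- meter: Bystander: handheld meter, 150 mm by 80 mm by 40 mm, grey, with a dial 9 mm high on top; origin at the centre of its underside. Lies where the pack may also lie.
- carton: Bystander: small cardboard box, 110 by 80 by 70 mm, beyond the tester's left end.
- driver: Bystander: 180 mm screwdriver lying beyond the control box.
Not all that is in view belongs to the job. What is shaped like the part that bears pack_center but green is not meant.

How it is judged:
By the outcome, as a careful person would: the job done as asked, in the order asked, and still so for the second after the job is handed in, with the robot touching nothing.
It also fails if it takes over 72 s, if anything falls off the work surface, if the arm or the gripper's body presses on something with over 40 N, if the wrist force passes 120 N, or if a joint passes its speed limit or range.

## Working session

There is one attempt and no reset: what is moved stays moved. The work goes in short steps, each a Python script; the robot and the scene stay as the last script left them, time stands still between calls to the robot, and variables do not carry over. Pictures are saved under pics/ and viewed, at most 11 in all, crops included, and the job is handed in when it is done.

```bash
mkdir -p pics; python3 - <<'E'
from rig import *
import cv2
for n in ("top","side"):
    cv2.imwrite(f"pics/{n}0.png",grab_frame(n)); print(n,camera_params(n))
print(camera_params("wrist"), read_clock(), read_tcp_rot())
E
```

```text
top {'fx': 482.39756913616577, 'fy': 482.39756913616577, 'cx': 317.17778434883087, 'cy': 243.0232589849149, 'rvec': array([ 2.16875938, -2.19982978,  0.10585317]), 'tvec': array([0.10976617, 0.47698992, 1.31683407])}
side {'fx': 434.2594525494751, 'fy': 434.2594525494751, 'cx': 323.03357654012166, 'cy': 242.3060667103379, 'rvec': array([ 0.98106442, -2.54923491,  0.98358715]), 'tvec': array([0.43666289, 0.2521004 , 1.06659359])}
{'fx': 371.64829954431775, 'fy': 371.64829954431775, 'cx': 325.1964356903761, 'cy': 242.77473659333353, 'mount': array([[-8.84782017e-05, -9.46274936e-01, -3.23363167e-01,
         8.37721954e-02],
       [ 9.99999988e-01, -4.21831144e-05, -1.50175968e-04,
         8.60494968e-04],
       [ 1.28467289e-04, -3.23363177e-01,  9.46274928e-01,
        -1.41326004e-01],
       [ 0.00000000e+00,  0.00000000e+00,  0.00000000e+00,
         1.00000000e+00]])} 0.1 [-7.10459799e-04  9.92761181e-01  1.20102988e-01 -7.09281492e-05]
```

View pics/top0.png

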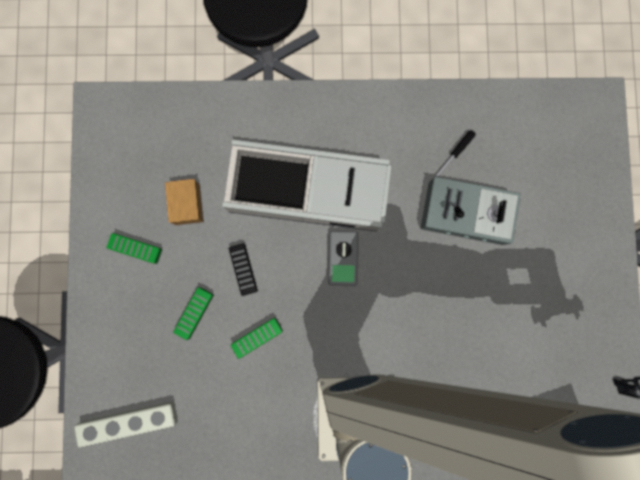

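View pics/side0.png

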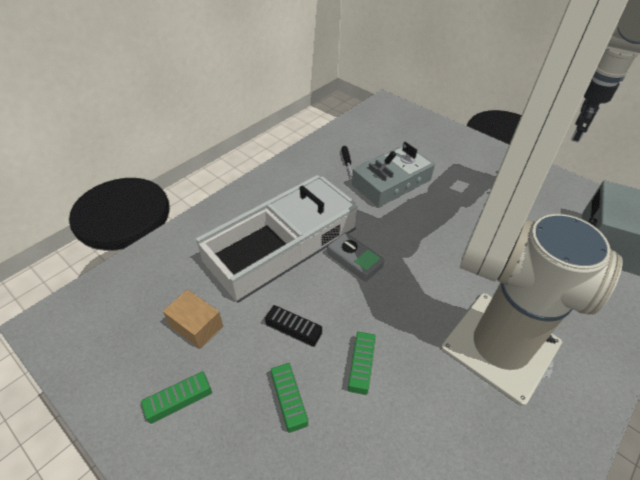

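Top view: the black ribbed brick at (243,268) is slim and black, so it is the pack. The three green bricks at (134,247), (193,313) and (257,337) are decoys, and the grey thing at (343,255) is the meter. The tester is around (307,182) with its bay on the left (+y). The panel is at (472,210), with the lever on the left and the key on the right.

```bash
cat > h.py <<'E'
from rig import *
import cv2, numpy as np
from scipy.spatial.transform import Rotation as R
def cast(name,px,z):
    p=camera_params(name); M=cv2.Rodrigues(p["rvec"])[0]; px=np.atleast_2d(np.float64(px))
    d=np.c_[(px[:,0]-p["cx"])/p["fx"],(px[:,1]-p["cy"])/p["fy"],np.ones(len(px))]@M
    c=-M.T@p["tvec"]; return c+d*((z-c[2])/d[:,2])[:,None]
def proj(name,P):
    p=camera_params(name); K=np.array([[p["fx"],0,p["cx"]],[0,p["fy"],p["cy"]],[0,0,1]])
    return cv2.projectPoints(np.float64(P).reshape(-1,3),p["rvec"],p["tvec"],K,None)[0][:,0]
def down(yaw):   # tool down; closing axis (tool y) at world angle yaw (mod pi)
    x=[np.sin(yaw),-np.cos(yaw),0]; y=[np.cos(yaw),np.sin(yaw),0]; z=[0,0,-1]
    return R.from_matrix(np.c_[x,y,z]).as_quat(scalar_first=True)
E
python3 - <<'E'
from h import *
t=cv2.imread("pics/top0.png"); s=cv2.imread("pics/side0.png")
hsv=cv2.cvtColor(t,cv2.COLOR_BGR2HSV)
def rect(mask,roi):
    x0,y0,x1,y1=roi; m=np.zeros(mask.shape,np.uint8); m[y0:y1,x0:x1]=mask[y0:y1,x0:x1]
    c=max(cv2.findContours(m,cv2.RETR_EXTERNAL,cv2.CHAIN_APPROX_NONE)[0],key=cv2.contourArea); return c
def show(n,c,z,sc=1):
    P=cast("top",c.reshape(-1,2),z)[:,:2].astype(np.float32); r=cv2.minAreaRect(P); print(n,r)
dark=cv2.morphologyEx((hsv[...,2]<75).astype(np.uint8),cv2.MORPH_CLOSE,np.ones((5,5)))
show("pack",rect(dark,(222,235,264,302)),.036)
w=((hsv[...,2]>135)&(hsv[...,1]<60)).astype(np.uint8)
show("tester",rect(cv2.morphologyEx(w,cv2.MORPH_CLOSE,np.ones((9,9))),(210,130,400,235)),.085)
show("bar",rect((hsv[...,2]<75).astype(np.uint8),(335,155,365,215)),.117)
def crop(i,x0,y0,x1,y1,f): return cv2.resize(i[y0:y1,x0:x1],(int((x1-x0)*f),int((y1-y0)*f)),interpolation=cv2.INTER_CUBIC)
top=np.hstack([crop(t,215,125,405,245,400/190.)[:252],crop(t,415,165,527,235.6.__int__(),400/112.)[:252]] if 0 else [cv2.resize(t[130:310,210:400],(400,300)),cv2.resize(t[170:246,415:525],(400,300))])
bot=np.hstack([cv2.resize(s[170:350,190:390],(400,300)),cv2.resize(s[135:211,340:440],(400,300))])
cv2.imwrite("pics/c1.png",np.vstack([top,bot]))
E
```

```text
pack ((0.41091763973236084, 0.30718106031417847), (0.1400262862443924, 0.04617857560515404), 15.012810707092285)
tester ((0.6378141641616821, 0.13431215286254883), (0.5075581073760986, 0.280548632144928), 89.37964630126953)
bar ((0.6176823377609253, 0.018684066832065582), (0.010002468712627888, 0.09603127837181091), 81.78627014160156)
```

View pics/c1.png

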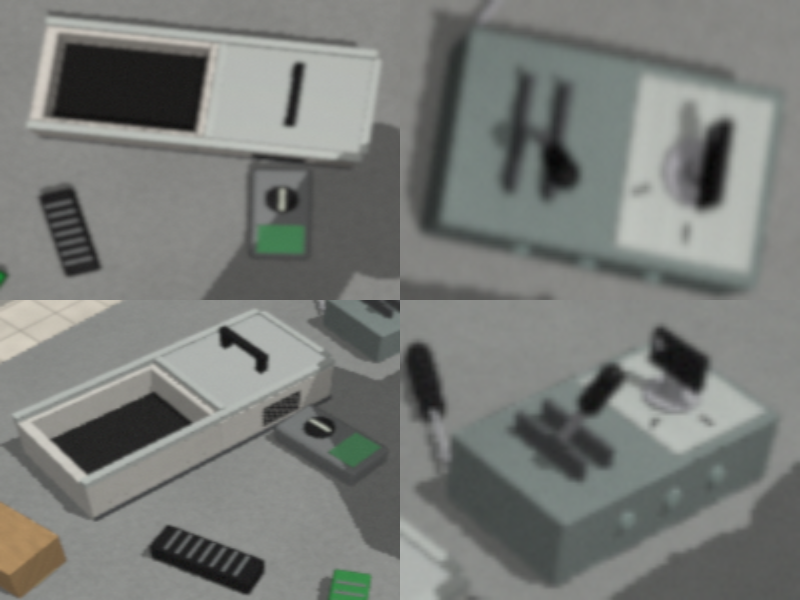

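Crop confirms: the black ribbed pack fits 140×46 mm. The guard is nearly open, the lever is off, and the key sits at the panel's -y end. Next come two closer wrist views.

```bash
sed -i 's/x=\[np.sin(yaw),-np.cos(yaw),0\]/x=[-np.sin(yaw),np.cos(yaw),0]/' h.py; cat >> h.py <<'E'
def wcast(px,z,T):
    p=camera_params("wrist"); px=np.atleast_2d(np.float64(px)); u=px-[p["cx"],p["cy"]]; r=np.hypot(*u.T); th=r/p["fx"]
    s=np.where(r>1e-9,np.sin(th)/np.maximum(r,1e-9),0); d=np.c_[u*s[:,None],np.cos(th)]
    W=T@p["mount"]; d=d@W[:3,:3].T; c=W[:3,3]; return c+d*((z-c[2])/d[:,2])[:,None]
def pose():
    T=np.eye(4); T[:3,:3]=R.from_quat(read_tcp_rot(),scalar_first=True).as_matrix(); T[:3,3]=read_tool_pos(); return T
E
python3 - <<'E'
from h import *
pc=cast("top",[472,210],.07)[0]; print("panel approx",pc, "cast tester",cast("top",[307,182],.085)[0])
for n,(x,y) in {"panel":(pc[0]-.05,pc[1]),"tester":(.56,.15)}.items():
    move_pose([x,y,.34],down(-np.pi/2)); hold(.2)
    T=pose(); f=grab_frame("wrist"); np.save(f"T_{n}.npy",T); cv2.imwrite(f"pics/w_{n}.png",f)
    print(n,read_q(),read_clock())
E
```

```text
panel approx [ 0.5576968  -0.31428502  0.07      ] cast tester [0.63632501 0.12852576 0.085     ]
panel [-5.75376745e-01  2.78158947e-01  1.58291303e+00 -3.89809963e-05
  1.28079898e+00  9.96435755e-01] 2.0833
tester [ 2.39905486e-01  2.49725965e-01  1.62044609e+00 -4.02844687e-05
  1.27146126e+00  1.81181104e+00] 4.0417
```

View pics/w_panel.png

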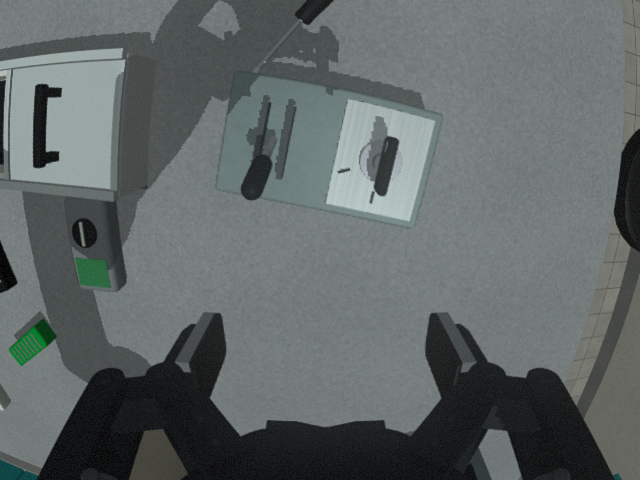

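View pics/w_tester.png

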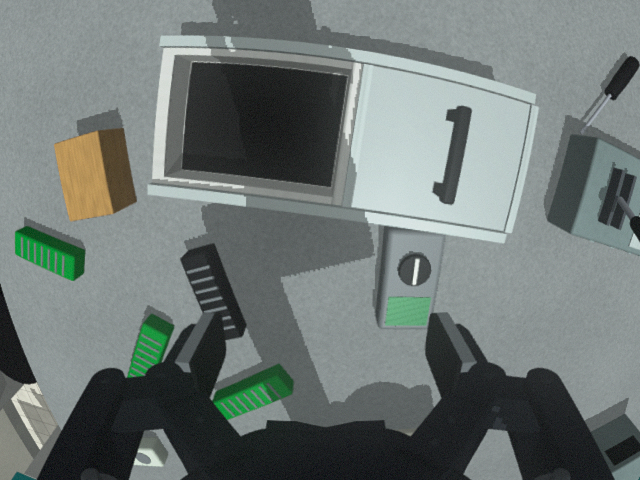

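Panel view: lever tip at (254,189), key bow from (393,138) to (381,195), panel top corners about (238,72), (441,113), (415,227), (217,189). Tester view: dark bay floor corners about (192,62), (349,75), (332,187), (182,172), and bar ends (462,107) and (446,203).

```bash
python3 - <<'E'
from h import *
def blob(name,roi,z,f,lab):
    im=cv2.imread(f"pics/w_{name}.png"); T=np.load(f"T_{name}.npy"); hsv=cv2.cvtColor(im,cv2.COLOR_BGR2HSV)
    m=f(hsv).astype(np.uint8); x0,y0,x1,y1=roi; k=np.zeros_like(m); k[y0:y1,x0:x1]=m[y0:y1,x0:x1]
    c=max(cv2.findContours(k,cv2.RETR_EXTERNAL,cv2.CHAIN_APPROX_NONE)[0],key=cv2.contourArea)
    r=cv2.minAreaRect(wcast(c.reshape(-1,2),z,T)[:,:2].astype(np.float32)); print(lab,r,cv2.boundingRect(c))
blob("tester",(165,55,360,200),.03,lambda h:h[...,2]<65,"floor")
blob("tester",(425,95,480,215),.124,lambda h:h[...,2]<75,"bar")
blob("panel",(370,125,405,205),.126,lambda h:h[...,2]<60,"key")
blob("panel",(320,90,445,228),.07,lambda h:h[...,2]>150,"plate")
blob("panel",(235,120,285,205),.164,lambda h:h[...,2]<50,"lever")
T=np.load("T_panel.npy")
q=wcast([[238,72],[441,113],[415,227],[217,189]],.07,T)[:,:2]; print(q.round(4),cv2.minAreaRect(q.astype(np.float32)))
print("tip",wcast([254,188],.164,T))
t=cv2.imread("pics/w_tester.png"); T=np.load("T_tester.npy")
q=wcast([[192,62],[349,75],[332,187],[182,172]],.03,T)[:,:2]; print(q.round(4),cv2.minAreaRect(q.astype(np.float32)))
print("pack corners",wcast([[181,256],[215,244],[246,331],[218,340]],.036,T).round(4))
E
```

```text
floor ((0.6444549560546875, 0.22750318050384521), (0.1912366896867752, 0.13718698918819427), 81.8733901977539) (182, 63, 165, 123)
bar ((0.6150128841400146, 0.022902190685272217), (0.023634932935237885, 0.09891624003648758), 81.83518981933594) (433, 107, 38, 96)
key ((0.5480427145957947, -0.3733782172203064), (0.012723087333142757, 0.0562947578728199), 78.18199157714844) (375, 137, 23, 58)
plate ((0.5462040305137634, -0.37668541073799133), (0.10068045556545258, 0.12100394070148468), 78.01432800292969) (326, 99, 109, 122)
lever ((0.542927622795105, -0.2559489607810974), (0.018362725153565407, 0.041136715561151505), 62.919376373291016) (241, 154, 31, 46)
[[ 0.6485 -0.2202]
 [ 0.6038 -0.4452]
 [ 0.4701 -0.4211]
 [ 0.5163 -0.1909]] ((0.5597846508026123, -0.3193540573120117), (0.23482690751552582, 0.13585743308067322), 78.65434265136719)
tip [[ 0.5334841  -0.25338678  0.164     ]]
[[0.7256 0.3123]
 [0.6998 0.1201]
 [0.5624 0.1401]
 [0.5859 0.3317]] ((0.6428719758987427, 0.2258850336074829), (0.19459699094295502, 0.14097730815410614), 82.36444091796875)
pack corners [[0.4734 0.3435 0.036 ]
 [0.4905 0.2925 0.036 ]
 [0.3587 0.2621 0.036 ]
 [0.3409 0.3067 0.036 ]]
```

```bash
python3 - <<'E'
from h import *
rad=np.radians
p=[.4115,.3065]; qp=down(rad(-75)); b=[.6437,.2267]; qb=down(rad(-8))
move_pose([*p,.12],qp); 
print("hit",move_linear([*p,.007],rate=.1,stop_force=8))
command_gripper(0,40); print("op",read_opening(),read_gripper_force(),read_tool_pos())
move_linear([*p,.16],rate=.2); print("op",read_opening(),read_contact_force())
move_pose([*b,.16],qb); hold(.3)
T=pose(); cv2.imwrite("pics/w_held.png",grab_frame("wrist")); np.save("T_held.npy",T)
cv2.imwrite("pics/top1.png",grab_frame("top")); print(read_tool_pos(),read_clock())
E
```

```text
hit False
op 0.529146924497636 41.367130279541016 [0.41187161 0.30688601 0.00758264]
op 0.528679564536564 [-0.50450463 -0.7579739  -3.57101616]
[0.64355504 0.22697074 0.16019185] 9.5833
```

View pics/w_held.png

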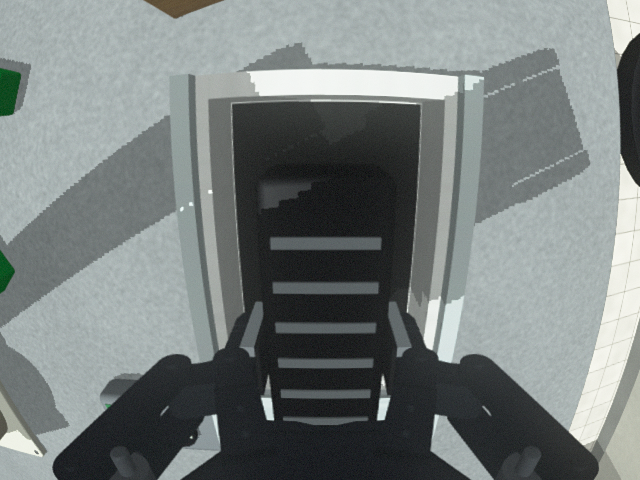

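The pack is held straight and centred over the bay (bay walls at x≈232 and 420, pack 262–392). Now I lower it and work the guard.

```bash
python3 - <<'E'
from h import *
rad=np.radians
b=[.6437,.2267]; g=np.array([.6145,.018]); yt=np.array([np.sin(rad(8)),np.cos(rad(8))])
move_linear([*b,.048],rate=.1)
print("touch",move_linear([*b,.033],rate=.02,stop_force=3),read_tool_pos())
command_gripper(.72); hold(.1)
move_linear([*b,.20],rate=.2)
cv2.imwrite("pics/w_placed.png",grab_frame("wrist"))
command_gripper(1.0)
move_pose([*g,.19],down(rad(82)))
print("hit",move_linear([*g,.100],rate=.1,stop_force=8),read_tool_pos())
command_gripper(0,30); print("op",read_opening(),read_tool_pos(),read_clock())
cv2.imwrite("pics/both.png",np.vstack([cv2.resize(cv2.imread("pics/w_placed.png"),(400,300)),cv2.resize(grab_frame("side")[160:360,150:417],(400,300))]))
E
```

```text
touch True [0.64380069 0.22666482 0.03760279]
hit False [0.61506051 0.01801804 0.10060907]
op 0.15841607031053329 [0.61458891 0.01806872 0.1002231 ] 16.5417
```

View pics/both.png

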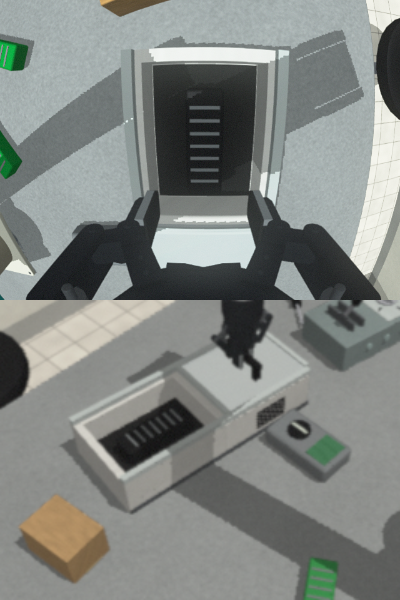

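The pack lies flat, ribs up and lengthwise in the bay (7 ribs at about (205,145) in the crop), and the bar is gripped at 13.5 mm. Next I slide the guard shut.

```bash
python3 - <<'E'
from h import *
rad=np.radians
p0=read_tool_pos(); yt=np.array([np.sin(rad(8)),np.cos(rad(8)),0])
move_linear(p0+.18*yt,rate=.1)
print("stop",move_linear(p0+.24*yt,rate=.04,stop_force=14), (read_tool_pos()-p0)@yt,read_contact_force())
hold(.1); e=read_tool_pos(); print((e-p0)@yt,read_opening())
command_gripper(1.0); e=read_tool_pos(); move_linear([e[0],e[1],.22],rate=.2); print(read_clock())
cv2.imwrite("pics/w_shut.png",grab_frame("wrist"))
# above and behind the lever
yw=rad(78.1); xp=np.array([np.cos(rad(-11.9)),np.sin(rad(-11.9))]); piv=np.array([.5724,-.2578])
command_gripper(0)
s=piv-.10*xp; move_pose([*s,.26],down(yw)); print(read_clock(),read_q()[5])
cv2.imwrite("pics/shut2.png",np.vstack([cv2.resize(grab_frame("side")[100:360,150:497],(400,300)),cv2.resize(grab_frame("top")[130:310,210:450],(400,300))]))
E
```

```text
stop True 0.2097836719228421 [ 0.09725313 -3.15073287  4.99548132]
0.20975961889301473 0.1583702143127087
20.95
23.5667 -1.8487304889815974
```

View pics/shut2.png

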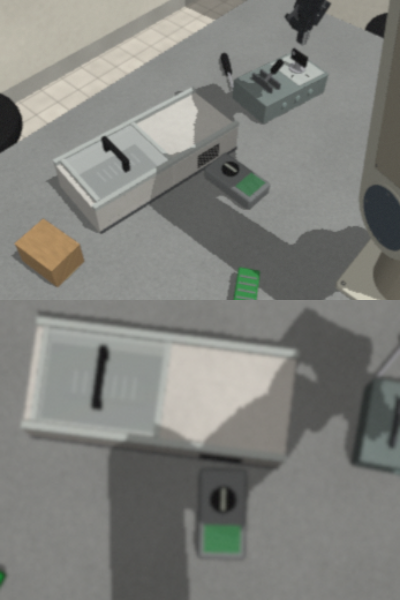

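```bash
python3 - <<'E'
from h import *
rad=np.radians
yt=np.array([np.sin(rad(8)),np.cos(rad(8)),0])
bar=np.array([.6146,.0181,.104])+.2098*yt
s=bar-.045*yt
move_pose([s[0],s[1],.2],down(rad(82))); move_linear(s,rate=.15)
print("light",move_linear(bar-.005*yt,rate=.03,stop_force=5),(read_tool_pos()-bar)@yt)
print("firm",move_linear(bar+.02*yt,rate=.03,stop_force=22),(read_tool_pos()-bar)@yt,read_contact_force())
e=read_tool_pos(); move_linear(e-.02*yt); e=read_tool_pos(); move_linear([e[0],e[1],.22],rate=.25)
xp=np.array([np.cos(rad(-11.9)),np.sin(rad(-11.9))]); piv=np.array([.5724,-.2578])
s=piv-.10*xp; move_pose([*s,.26],down(rad(78.1))); print(read_clock())
E
```

```text
light True -0.020935918476003942
firm True -0.021139118968255006 [-0.5521846  -2.26045918  1.50769322]
29.9667
```

```bash
python3 - <<'E'
from h import *
rad=np.radians
xp=np.array([np.cos(rad(-11.9)),np.sin(rad(-11.9)),0]); piv=np.array([.5724,-.2578,.145])
move_linear(piv-.10*xp,rate=.15)
print("stop",move_linear(piv+.05*xp,rate=.06,stop_force=12),(read_tool_pos()-piv)@xp,read_contact_force())
T=read_tool_pos(); move_linear(T-.03*xp); T=read_tool_pos(); move_linear([T[0],T[1],.26],rate=.2)
command_gripper(1.0)
k=np.array([.5477,-.3752])-.08*xp[:2]
move_pose([*k,.27],down(rad(-101.9+180))); hold(.1)
np.save("T_lev.npy",pose()); cv2.imwrite("pics/w_lev.png",grab_frame("wrist"))
cv2.imwrite("pics/lev.png",np.vstack([cv2.resize(cv2.imread("pics/w_lev.png"),(400,300)),cv2.resize(grab_frame("side")[125:215,340:460],(400,300))])); print(read_clock())
E
```

```text
stop True 0.01105694531059269 [-4.57041194  1.90297607  6.7936229 ]
35.2417
```

View pics/lev.png

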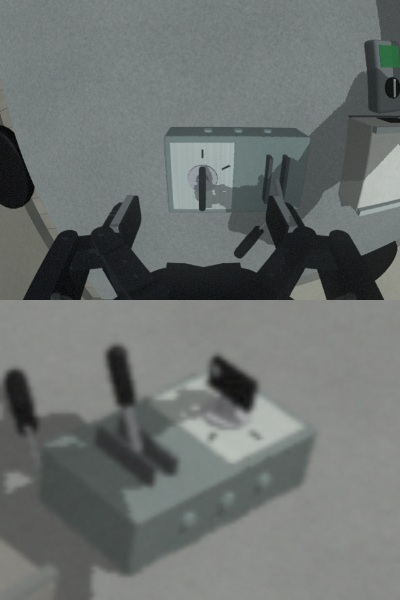

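The lever now leans to the far (+x) side; it stopped at +11 mm, where the hard stop was predicted at +10 mm. I refine the key position (bow near (325,300) in the full wrist picture), then turn it.

```bash
python3 - <<'E'
from h import *
rad=np.radians
im=cv2.imread("pics/w_lev.png"); m=np.zeros(im.shape[:2],np.uint8); m[255:345,295:355]=(im.max(2)<60)[255:345,295:355]
c=max(cv2.findContours(m,0,1)[0],key=cv2.contourArea); r=cv2.minAreaRect(wcast(c.reshape(-1,2),.126,np.load("T_lev.npy"))[:,:2].astype(np.float32)); print(r)
k=np.array(r[0]); 
if np.hypot(*(k-[.5477,-.3752]))>.006: k=np.array([.5477,-.3752])
move_pose([*k,.20],down(rad(78.1)))
print("hit",move_linear([*k,.093],rate=.08,stop_force=6),read_tool_pos())
command_gripper(0,60); print("op",read_opening(),read_tool_pos(),read_q()[5],read_clock())
E
```

```text
((0.5387035608291626, -0.3752000033855438), (0.008862553164362907, 0.06932015717029572), 78.31002044677734)
hit False [ 0.54804366 -0.37545683  0.0936378 ]
op 0.10957775605800134 [ 0.54754014 -0.37614508  0.09321212] -1.9816618199455762 37.9167
```

```bash
python3 - <<'E'
from h import *
q=np.array(read_q()); 
for d in (.5,1.01):
    a=q.copy(); a[5]+=d; move_joints(a); print(read_q()[5]-q[5],read_wrist_torque(),read_contact_force())
cv2.imwrite("pics/w_start.png",grab_frame("wrist"))
hold(.95)
command_gripper(1.0); hold(.3)
T=read_tool_pos(); move_linear([T[0],T[1],.25],rate=.15); hold(.1)
print(read_clock(),read_opening())
cv2.imwrite("pics/fin.png",np.vstack([np.hstack([cv2.resize(cv2.imread("pics/w_start.png"),(400,300)),cv2.resize(grab_frame("wrist"),(400,300))]),np.hstack([cv2.resize(grab_frame("side")[100:360,150:497],(400,300)),cv2.resize(grab_frame("top"),(400,300))])]))
E
```

```text
0.4968600824490419 [-0.67235987  0.31151389  0.07108145] [-2.41836204 -5.26467483  0.70938606]
1.0066290741758968 [-1.02237626  0.62411311  0.15089517] [-5.0602658  -7.07143187  1.26255932]
42.3417 1.0009493646854737
```

View pics/fin.png

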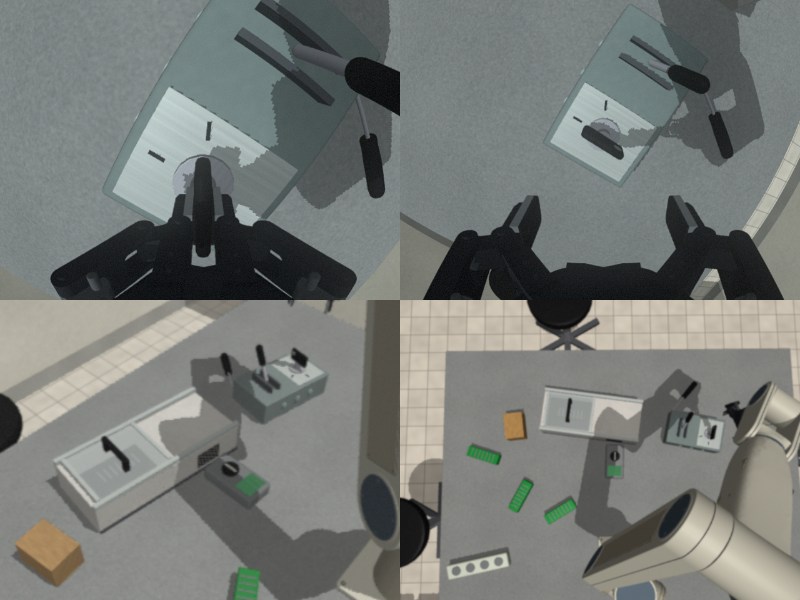

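```bash
python3 - <<'E'
from h import *
im=cv2.imread("pics/w_start.png"); T=pose(); T[2,3]=.0932
d=(im.max(2)<45)
for r in range(262,330,8):
    x=np.flatnonzero(d[r,290:360])+290; x=x[(x>300)&(x<352)]; print(r,x.min() if len(x) else None,x.max() if len(x) else None, end=" | ")
pts=[]
for r in range(262,300,2):
    x=np.flatnonzero(d[r,300:350])+300
    if len(x): pts.append([x.mean(),r])
P=wcast(pts,.126,T)[:,:2]; v=cv2.fitLine(P.astype(np.float32),cv2.DIST_HUBER,0,.01,.01).ravel(); print("\nbow deg",np.degrees(np.arctan2(v[1],v[0]))%180,len(pts))
h=cv2.cvtColor(im,cv2.COLOR_BGR2HSV); m=(h[...,2]>150).astype(np.uint8); m[330:]=0
c=max(cv2.findContours(m,0,1)[0],key=cv2.contourArea)
q=wcast([[270,138],[178,305],[475,270]],.07,T)[:,:2]
for a,b in((0,1),(0,2)): e=q[b]-q[a]; print(np.degrees(np.arctan2(e[1],e[0]))%180,np.hypot(*e))
E
```

```text
262 None None | 270 None None | 278 329 333 | 286 329 337 | 294 311 338 | 302 315 339 | 310 311 340 | 318 310 340 | 326 310 341 | 
bow deg 115.23275 15
77.43795309004892 0.09961961907304946
168.0071445110001 0.11888947491057753
```

```bash
python3 - <<'E'
from h import *
im=cv2.imread("pics/w_start.png"); T=pose(); T[2,3]=.0932
g=cv2.GaussianBlur(cv2.cvtColor(im,cv2.COLOR_BGR2GRAY),(3,3),0).astype(int)
L,Rr=[],[]
for r in range(262,400,6):
    x=np.flatnonzero(g[r,295:360]<75)+295
    print(r,x.min() if len(x) else 0,x.max() if len(x) else 0,end="|")
c=im[240:420,260:400]; cv2.imwrite("pics/bow.png",cv2.resize(c,(560,600),interpolation=cv2.INTER_CUBIC)[:600])
E
```

```text
262 313 336|268 313 337|274 312 337|280 311 337|286 309 339|292 309 339|298 309 344|304 309 341|310 310 359|316 295 359|322 295 359|328 295 359|334 307 359|340 307 359|346 295 359|352 295 359|358 295 359|364 295 359|370 295 359|376 295 359|382 295 359|388 295 359|394 295 359|
```

View pics/bow.png

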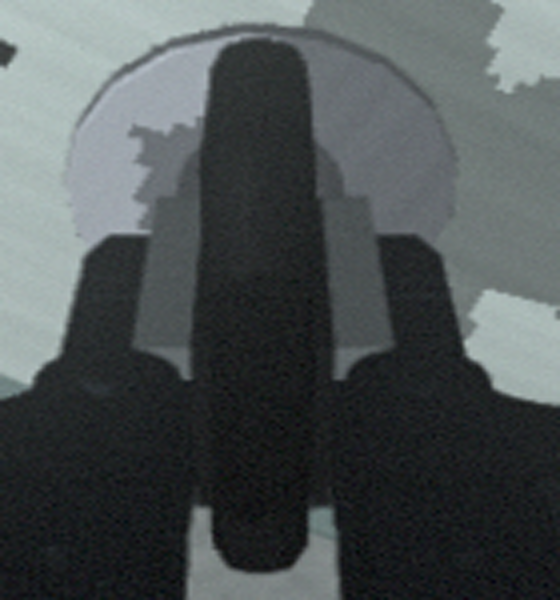

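The bow sat square in the pads at start (both ends at x≈261 in the crop), so the key reached about 1.0 rad. The final view shows it back along the panel's x, at run.

```bash
python3 -c "
from rig import *
job_done(); print(read_clock())"
```

```text
the job is handed in; nothing more can be done
the job is handed in; nothing more can be done
```

I handed the job in: the pack is in the bay, the guard is shut, the isolator is on, and the key was held at start for about a second and has sprung back to run (about 42 s on the robot's clock); the verdict was not shown.

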